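# Refit the power supply and hold the front panel over the control box

### The arm

A 7-joint arm with a two-finger parallel gripper is mounted at the origin on the work surface. World frame = base frame: x ahead of the robot, y to its left, z up, the work surface at z = 0. Lengths are in m, angles in rad, forces in N, time in s.
With the tool pointing down it reaches from about 0.4 to 0.875 m from the base axis. Payload 19.3 kg.
Tool frame: the origin (TCP) lies on the centre line of the jaws, within the pads' length; the fingertips stand 11 mm ahead of it and the grasp point (between the pads) lies 8 mm behind it; z points along the fingers, y is the line along which they close (so a half turn about z gives the same grasp; the last joint's range is limited). The gripper opens to 85 mm and grips with 20 to 120 N. Pads are 22 mm wide; open, the fingers measure 114 mm over their backs; the gripper's body (76 mm by 85 mm) begins 54 mm behind the grasp point. The pads swing forward as they close: fully open they stand 13 mm farther back than shut.
Start: joints at [-1.267, 0.521, -0.036, 1.599, 0.021, 1.021, -0.113], TCP at [0.228, 0.582, 0.242] pointing down, gripper open.
Joint ranges: [-2.91, 2.91], [-0.3, 2.13], [-1.5, 1.42], [0.17, 2.43], [-1.26, 4.41], [0.16, 1.93], [-2.52, 2.52]. Speed limits (rad/s): [1.89, 1.89, 2.39, 2.39, 3.01, 3.01, 3.01].

### API

Orientations are given as a rotation vector (axis times angle).
In Python, from bench import arm gives the robot as it stands.
- The arm moves only by the tool arm_command, never from a script. Its argument "steps" is a list of rows, each an object with "grip": the finger opening in m, from 0 to 0.0854; "linear": the shift along the tool's x, y, z in m, a list of three; "delta_rot": the turn, a rotation vector about the tool's x, y, z in degrees, a list of three. A call has 1 to 20 rows; each row is the pose to reach, as a shift and turn from the pose commanded when the call began, along the tool's axes at that moment; what a row does not reach only later rows make up. A row lasts 1/12 s, in which the tool goes at most 41.7 mm and 7.16 degrees, less where a joint would pass 70% of its speed; a pose out of reach is approached as far as the arm can. A call with a gripper value outside its range is refused whole. The fingers move at their own pace and stop on an object; "force" is the grip in N (left out, the last holds). Time passes only in rows, so rows that repeat a pose let the fingers close. It gives the time, the measured TCP pose, the force, the opening and the grip force at its end, in the units of the state.
- arm.get_state(): the state, without advancing time (a new reading comes with each control period).
- arm.capture(name): name is "scene" or "top" or "wrist"; returns the picture (480x640x3 uint8, red, green, blue); there is no depth.
- arm.camera_info(name): a dict with "fx", "fy", "cx", "cy" (pixels), "pose" (4x4, takes a point from camera to world coordinates). Camera axes: x right, y down, z forward; pixel columns grow to the right and rows downward; lengths in m; the calibration is good to about 2 mm. A picture is of the moment at which its call begins: read the wrist's pose just before it. camera_info takes no time and is no camera call; for the wrist camera it gives the pose at the moment of the call.
- arm.finish_job(): hands the job in; it is judged then, once.
The state is a dict: "time": time; "joint_pos": joint angles; "qvel": joint speeds; "joint_efforts": joint torques, N m; "ee_pos": TCP position; "eef_rot": TCP orientation; "wrist_force": force on the tool from outside, world axes, zero at the start; "moment": the same for the moment, N m; "grip_width": opening from 0.0 (shut) to 1.0 (fully open); "finger_force": force on a finger pad.
Only numpy, scipy, OpenCV 4.12 (cv2) and the standard library are available. Lean on these libraries where they do the work, as an engineer would, in place of code of your own. Each camera call takes 0.05 s, during which the arm holds its last target. There are 200 camera calls.

### The job

Reassemble the rotary evaporator's open control box: lower the silver power supply, without dropping it, between the four brackets on the box's floor with its black terminal strip towards the wall with the cable glands, and let go of it. Then pick up the blue front panel and hold it still and level over the box, clear of it by about 15 mm so that a colleague can plug in the display lead, with the knob at the circuit-board end and the four corner holes straight above the four brass threaded holes; finish while still holding it there. Leave the screwdriver, the flask and the screw tray where they are.

Things in the scene. Friction and masses are not known exactly. Their poses are not given: they have to be found in the camera images.
- box: Open control box, white, fixed, on its back, open face up: 120 (x) x 190 (y) x 70 mm, walls and floor 4 mm. Origin: centre of its underside on the bench; z up. Two black cable glands stick out 21 mm from the +x wall. Green circuit board with parts up to 30 mm above the bench in the +y half (y = 22 to 80 mm), empty power-supply bay in the -y half. Round 14 mm posts, rim-high, in the corners.
- bay (a point): Centre of the power-supply bay on the box's inner floor, 4 mm above the bench, at box (0, -30) mm; axes parallel to the box's (+x towards the wall with the cable glands). Four L-shaped steel corner brackets, 13 mm high with flared top edges, bound a clear space of 92 (x) x 52 (y) mm, 4 mm more than the power supply on every side.
- psu: Loose power supply, silver slotted case, about 0.3 kg, 84 (x) x 44 (y) x 40 mm overall: the case (44 wide, 40 high) spans x = -42 to +28 mm, the low black terminal strip (18 mm high, dividers to 23 mm) x = +28 to +42 mm. Origin: centre of its underside; it starts upright on the bench, z up.
- terminals (a point): Middle of the top of the black terminal strip at the power supply's +x end, 35 mm along x from the module's origin and 18 mm above its underside.
- panel: Loose blue front panel, 0.42 kg, face up: plate 120 (x) x 190 (y) x 4 mm, underside 12 mm above the origin; rests on a grey cover 70 x 130 x 12 mm centred below. Centred on top a fixed black display housing 48 (x) x 96 (y) mm, 16 to 34 mm above the origin: grip across its 48 mm. Knob at y = +70, buttons at y = -70 mm. Origin: centre of the cover's underside. Axes parallel to the box's when fitted.
- thread_nl (a point): Mouth of one brass threaded hole (6 mm bore) of the box, level with the rim 70 mm above the bench, at (-49, +84) mm (x, y) in the box's frame; axes parallel to the box's.
- thread_nr (a point): Mouth of one brass threaded hole (6 mm bore) of the box, level with the rim 70 mm above the bench, at (-49, -84) mm (x, y) in the box's frame; axes parallel to the box's.
- thread_fl (a point): Mouth of one brass threaded hole (6 mm bore) of the box, level with the rim 70 mm above the bench, at (+49, +84) mm (x, y) in the box's frame; axes parallel to the box's.
- thread_fr (a point): Mouth of one brass threaded hole (6 mm bore) of the box, level with the rim 70 mm above the bench, at (+49, -84) mm (x, y) in the box's frame; axes parallel to the box's.
- hole_nl (a point): Lower mouth of the panel's screw hole that belongs over thread_nl: at (-49, +84) mm (x, y) in the panel's frame, on the plate's underside, 12 mm above the panel's origin; axes parallel to the panel's.
- hole_nr (a point): Lower mouth of the panel's screw hole that belongs over thread_nr: at (-49, -84) mm (x, y) in the panel's frame, on the plate's underside, 12 mm above the panel's origin; axes parallel to the panel's.
- hole_fl (a point): Lower mouth of the panel's screw hole that belongs over thread_fl: at (+49, +84) mm (x, y) in the panel's frame, on the plate's underside, 12 mm above the panel's origin; axes parallel to the panel's.
- hole_fr (a point): Lower mouth of the panel's screw hole that belongs over thread_fr: at (+49, -84) mm (x, y) in the panel's frame, on the plate's underside, 12 mm above the panel's origin; axes parallel to the panel's.
- screwdriver: Bystander: yellow screwdriver, 190 mm long, 26 mm thick, lying along its x, beyond the panel and the power supply. Origin: underside at mid-length.
- flask: Bystander: clear conical glass flask, 64 mm base diameter, 104 mm tall, beyond the box. Origin: centre of its underside.
- screw_tray: Bystander: open steel tray 60 (x) x 90 (y) x 18 mm with four brass screws, beyond the box. Origin: centre of its underside.
Mind the look-alikes: they are no part of the job. There is more than one size of the psu; the job needs the middle-sized.

How it is judged:
On the way:
1. the power supply stands in its bay, terminals towards the glands, let go of (x of psu in the frame of bay between -0.007 and 0.007 m and y of psu in the frame of bay between -0.007 and 0.007 m and z of psu in the frame of bay between -0.004 and 0.003 m and angle between psu's own z axis and vertical below 0.06 rad and x of terminals in the frame of bay above 0.025 m and contact force between the fingers and psu below 0.1 N and linear speed of psu below 0.02 m/s), for 0.2 s.
At the end, for the whole second after the job is handed in: The gripper holds the panel still, level (0.05 rad), touching nothing else, each hole within 4 mm sideways of its threaded hole and 7 to 25 mm above it; the power supply stands let go on the bay floor, within 7 mm of the bay centre in x and y, terminals towards the glands (all of step 1 and horizontal distance between hole_nl and thread_nl below 0.004 m and z of hole_nl in the frame of thread_nl between 0.007 and 0.025 m and horizontal distance between hole_nr and thread_nr below 0.004 m and z of hole_nr in the frame of thread_nr between 0.007 and 0.025 m and horizontal distance between hole_fl and thread_fl below 0.004 m and z of hole_fl in the frame of thread_fl between 0.007 and 0.025 m and horizontal distance between hole_fr and thread_fr below 0.004 m and z of hole_fr in the frame of thread_fr between 0.007 and 0.025 m and angle between panel's own z axis and vertical below 0.05 rad and linear speed of panel below 0.01 m/s and angular speed of panel below 0.1 rad/s and contact force between the fingers and panel above 1 N and contact force between panel and box below 0.1 N and contact force between panel and psu below 0.1 N and contact force between panel and screwdriver below 0.1 N and contact force between panel and flask below 0.1 N and contact force between panel and screw_tray below 0.1 N); the arm keeps its last pose, push and grip.
It fails at once if the power supply is dropped into the box (falls free from more than about 13 mm) (horizontal distance between psu and box below 0.1 m and contact force between the fingers and psu below 0.1 N and linear speed of psu above 0.5 m/s).
It fails at once if the yellow screwdriver is pushed away or tipped (distance of screwdriver from where it was at the start of the episode above 0.03 m).
It fails at once if the conical flask is pushed away or tipped (distance of flask from where it was at the start of the episode above 0.03 m or angle between flask's own z axis and vertical above 0.4 rad).
It fails at once if the screw tray is pushed away or tipped (distance of screw_tray from where it was at the start of the episode above 0.03 m or angle between screw_tray's own z axis and vertical above 0.4 rad).
It also fails if it takes over 64 s, if anything falls off the work surface, if the arm or the gripper's body presses on something with over 40 N, if the wrist force passes 120 N, or if a joint passes its speed limit or range.

## Working session

There is one attempt and no reset: what is moved stays moved. The work goes in short steps, Python scripts to look and compute and a tool call to move; the robot and the scene stay as the last step left them, time stands still between calls to the robot, and variables do not carry over. Pictures are saved under pics/ and viewed, at most 10 in all, crops included, and the job is handed in when it is done.

Besides the shell and the picture viewer there is one more tool, called after ">>>" as name([rows], argument=value, ...), one row to a line, values as JSON. arm_command: Moves the arm, as the interface text tells. Its arguments: {"type":"object","properties":{"steps":{"type":"array","items":{"type":"object","properties":{"grip":{"type":"number"},"linear":{"type":"array","items":{"type":"number"}},"delta_rot":{"type":"array","items":{"type":"number"}}}}},"force":{"type":"number"}},"required":["steps"]}

```bash
mkdir -p pics; python3 - <<'E'
from bench import arm
import cv2,json
for n in("scene","top"):
    cv2.imwrite(f"pics/{n}0.png",arm.capture(n)[:,:,::-1]); i=arm.camera_info(n); print(n,i)
s=arm.get_state(); print(s)
E
```

```text
scene {'fx': 557.3031675730743, 'fy': 557.3031675730743, 'cx': 315.811586961429, 'cy': 231.0737832433526, 'pose': array([[-0.75051747,  0.43878005, -0.4941615 ,  1.26244344],
       [ 0.66082179,  0.50527684, -0.55498638,  0.75663913],
       [ 0.00617141, -0.74307966, -0.66917452,  0.98175562],
       [ 0.        ,  0.        ,  0.        ,  1.        ]])}
top {'fx': 554.3150438825147, 'fy': 554.3150438825147, 'cx': 314.95148266496165, 'cy': 229.2446093923176, 'pose': array([[ 0.01478817, -0.9912786 ,  0.13095052,  0.40737312],
       [-0.99981998, -0.01310274,  0.01372306,  0.0024574 ],
       [-0.01188757, -0.13112988, -0.99129392,  1.27035646],
       [ 0.        ,  0.        ,  0.        ,  1.        ]])}
{'time': 0.1, 'joint_pos': array([-1.26718108,  0.52195468, -0.03630171,  1.5999507 ,  0.02122082,
        1.02108355, -0.11277634]), 'qvel': array([-8.10322415e-05, -1.10045183e-03,  1.47414751e-03, -1.11074425e-03,
       -3.60908780e-04, -6.72269279e-04,  1.45028547e-03]), 'joint_efforts': array([ 4.48159451e-03, -9.28491712e+01,  1.98462322e+00, -3.70528936e+01,
        1.82569673e-02,  5.49794873e-03,  1.08121392e-05]), 'ee_pos': array([0.2281761 , 0.58155184, 0.24178351]), 'eef_rot': array([-5.83756339e-01, -3.08679068e+00,  1.58199753e-03]), 'wrist_force': array([ 0.12075128, -0.405815  , -0.14164753]), 'moment': array([0.00414477, 0.01114768, 0.06900745]), 'finger_force': 0.0, 'grip_width': 0.9965260701359774}
```

View pics/top0.png

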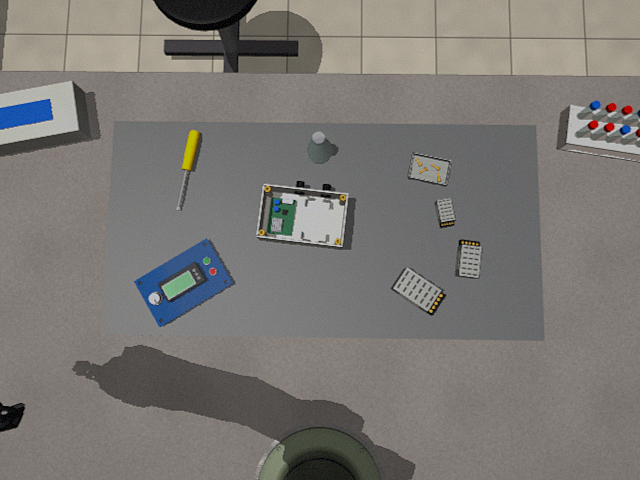

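View pics/scene0.png

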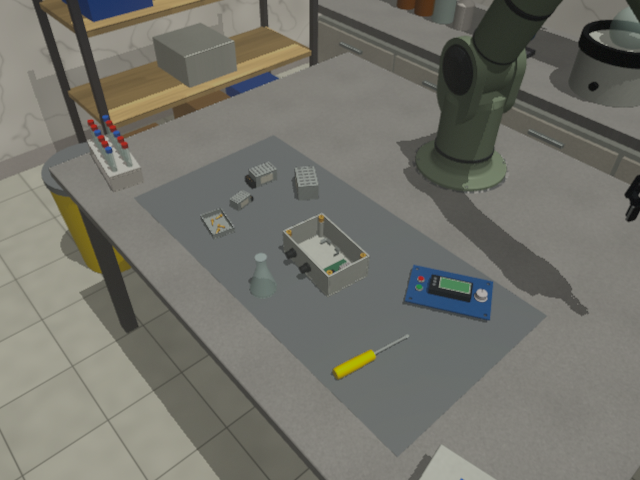

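The top view shows the box at about (303,216) with its glands up (+x) and the board at the left (+y). The panel is at (185,282) with the knob at lower left. The middle-sized power supply is at (469,259), with terminals up. Next I'll enlarge these three.

```bash
cat > h.py <<'E'
import numpy as np, cv2
from scipy.optimize import least_squares
from scipy.spatial.transform import Rotation as R
def px2w(info,uv,z):
    P=info["pose"]; uv=np.atleast_2d(uv).astype(float)
    d=np.c_[(uv[:,0]-info["cx"])/info["fx"],(uv[:,1]-info["cy"])/info["fy"],np.ones(len(uv))]@P[:3,:3].T
    return P[:3,3]+d*((np.asarray(z)-P[2,3])/d[:,2])[:,None]
def fit(info,uv,model,flag=""):
    """yaw pose of object standing on bench from pixels of known model points"""
    m=np.array(model,float); w=px2w(info,uv,m[:,2])[:,:2]
    a=w-w.mean(0); b=m[:,:2]-m[:,:2].mean(0)
    yaw=np.arctan2((b[:,0]*a[:,1]-b[:,1]*a[:,0]).sum(),(a*b).sum())
    c,s=np.cos(yaw),np.sin(yaw); r=np.array([[c,-s],[s,c]])
    t=w.mean(0)-r@m[:,:2].mean(0)
    print(flag,"xy",t.round(4),"yaw deg",np.degrees(yaw).round(2),"res mm",((w-t-m[:,:2]@r.T)*1e3).round(1).tolist())
    return t,yaw
def tool_delta(st,target,yaw_y):
    """shift in tool axes to world target; turn about tool z so that tool y lies along world heading yaw_y (mod pi), and tilt fix"""
    r=R.from_rotvec(st["eef_rot"]); lin=r.inv().apply(np.array(target)-st["ee_pos"])
    y=np.array([np.cos(yaw_y),np.sin(yaw_y),0]); z=np.array([0,0,-1.])
    for s in(1,-1):
        q=R.from_matrix(np.c_[np.cross(s*y,z),s*y,z])
        print("lin mm",(lin*1e3).round(1),"rot deg",np.degrees((r.inv()*q).as_rotvec()).round(2))
E
python3 - <<'E'
import cv2,numpy as np
a=cv2.imread("pics/top0.png")
A=cv2.resize(a[175:255,250:360],None,fx=5,fy=5,interpolation=cv2.INTER_CUBIC) #550x400
B=cv2.resize(a[232:286,440:490],None,fx=5,fy=5,interpolation=cv2.INTER_CUBIC)#250x270
c=np.zeros((400,800,3),np.uint8); c[:,:550]=A; c[:270,550:]=B
cv2.imwrite("pics/c1.png",c)
cv2.imwrite("pics/c2.png",cv2.resize(a[230:330,125:245],None,fx=5,fy=5,interpolation=cv2.INTER_CUBIC))
E
```

```text
(no output)
```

View pics/c1.png

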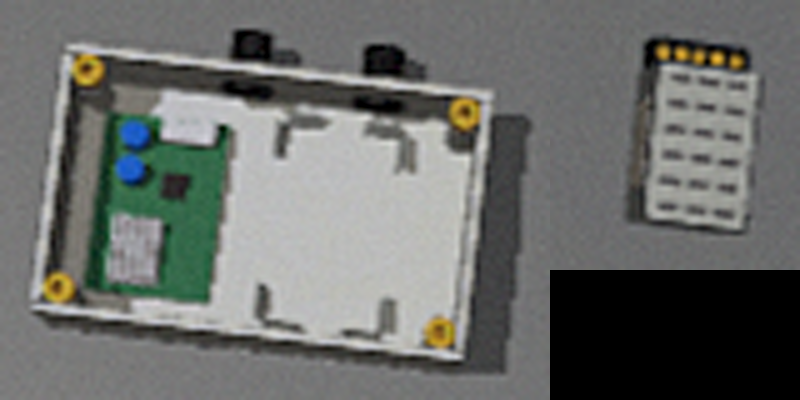

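View pics/c2.png

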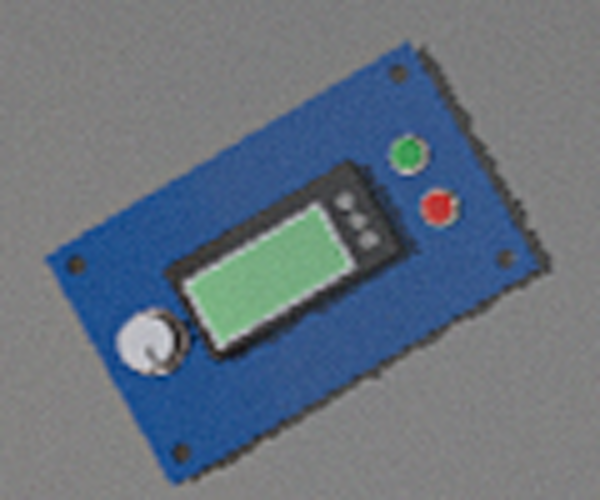

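Crop pixels: brass holes fl (88,69), fr (464,113), nl (58,287), nr (440,332). Power-supply case-top corners: (656,63), (757,74), (744,230), (645,218). Panel holes: fl (76,265), fr (398,73), nl (181,453), nr (506,259).

```bash
cat > m1.py <<'E'
from bench import arm
from h import *
i=arm.camera_info("top")
f=lambda p,o:(np.array(p)+.5)/5-.5+np.array(o)
q=[(.049,.084),(.049,-.084),(-.049,.084),(-.049,-.084)]
tb,yb=fit(i,f([(88,69),(464,113),(58,287),(440,332)],(250,175)),[(*a,.07) for a in q],"box")
tp,yp=fit(i,f([(106,63),(207,74),(194,230),(95,218)],(440,232)),[(.028,.022,.04),(.028,-.022,.04),(-.042,-.022,.04),(-.042,.022,.04)],"psu")
tn,yn=fit(i,f([(76,265),(398,73),(181,453),(506,259)],(125,230)),[(*a,.016) for a in q],"panel")
s=arm.get_state()
g=tp+np.array([np.cos(yp),np.sin(yp)])*-.005
print("grasp",g,np.hypot(*g)); tool_delta(s,(*g,.20),yp+np.pi/2)
E
python3 m1.py; python3 -c "
from bench import arm;print(arm.camera_info('wrist'))"
```

```text
box xy [0.5981 0.0479] yaw deg -6.01 res mm [[-0.1, -0.4], [-0.2, 0.5], [0.1, -0.1], [0.2, -0.1]]
psu xy [ 0.5109 -0.325 ] yaw deg -5.68 res mm [[-0.3, 0.5], [-0.3, -0.4], [0.1, 0.1], [0.5, -0.2]]
panel xy [0.449 0.317] yaw deg 31.97 res mm [[0.0, 0.1], [0.3, 0.2], [-0.1, 0.0], [-0.3, -0.3]]
grasp [ 0.50594459 -0.32451195] 0.6010723165249241
lin mm [-589.4 -742.    42.6] rot deg [ -0.06  -0.   -15.74]
lin mm [-589.4 -742.    42.6] rot deg [-0.0000e+00  8.0000e-02  1.6426e+02]
{'fx': 353.3399635830561, 'fy': 353.3399635830561, 'cx': 322.9493657632799, 'cy': 244.98860487165305, 'pose': array([[ 0.36398806,  0.88980715,  0.27523795,  0.1580764 ],
       [ 0.9314019 , -0.34716478, -0.10939431,  0.61004667],
       [-0.00178692,  0.29617538, -0.9551319 ,  0.37341799],
       [ 0.        ,  0.        ,  0.        ,  1.        ]])}
```

>>> arm_command([
  {"linear": [-0.43,-0.35,0.04],"delta_rot": [0,0,-5],"grip": 0.075},
  {"linear": [-0.43,-0.35,0.04],"delta_rot": [0,0,-10],"grip": 0.075},
  {"linear": [-0.43,-0.35,0.04],"delta_rot": [0,0,-15.7],"grip": 0.075},
  {"linear": [-0.43,-0.35,0.04],"delta_rot": [0,0,-15.7],"grip": 0.075},
  {"linear": [-0.43,-0.35,0.04],"delta_rot": [0,0,-15.7],"grip": 0.075},
  {"linear": [-0.43,-0.35,0.04],"delta_rot": [0,0,-15.7],"grip": 0.075},
  {"linear": [-0.43,-0.35,0.04],"delta_rot": [0,0,-15.7],"grip": 0.075},
  {"linear": [-0.43,-0.35,0.04],"delta_rot": [0,0,-15.7],"grip": 0.075},
  {"linear": [-0.43,-0.35,0.04],"delta_rot": [0,0,-15.7],"grip": 0.075},
  {"linear": [-0.43,-0.35,0.04],"delta_rot": [0,0,-15.7],"grip": 0.075},
  {"linear": [-0.43,-0.35,0.04],"delta_rot": [0,0,-15.7],"grip": 0.075},
  {"linear": [-0.43,-0.35,0.04],"delta_rot": [0,0,-15.7],"grip": 0.075},
  {"linear": [-0.43,-0.35,0.04],"delta_rot": [0,0,-15.7],"grip": 0.075},
])

```text
time: 1.18
ee_pos: [0.4943, 0.1093, 0.2032]
eef_rot: [-0.156, -3.138, 0.0]
wrist_force: [0.2, 0.5, 0.5]
grip_width: 0.881
finger_force: 0.0
```

```bash
python3 m1.py|tail -3
```

```text
grasp [ 0.50594459 -0.32451195] 0.6010723165249241
lin mm [ -54.8 -430.5    3.2] rot deg [-0.   -0.   -0.03]
lin mm [ -54.8 -430.5    3.2] rot deg [-1.0000e-02  0.0000e+00  1.7997e+02]
```

>>> arm_command([
  {"linear": [-0.055,-0.43,0.02],"grip": 0.075},
  {"linear": [-0.055,-0.43,0.02],"grip": 0.075},
  {"linear": [-0.055,-0.43,0.02],"grip": 0.075},
  {"linear": [-0.055,-0.43,0.02],"grip": 0.075},
  {"linear": [-0.055,-0.43,0.02],"grip": 0.075},
  {"linear": [-0.055,-0.43,0.02],"grip": 0.075},
  {"linear": [-0.055,-0.43,0.02],"grip": 0.075},
  {"linear": [-0.055,-0.43,0.02],"grip": 0.075},
  {"linear": [-0.055,-0.43,0.02],"grip": 0.075},
  {"linear": [-0.055,-0.43,0.02],"grip": 0.075},
  {"linear": [-0.055,-0.43,0.02],"grip": 0.075},
  {"linear": [-0.055,-0.43,0.02],"grip": 0.075},
  {"linear": [-0.055,-0.43,0.02],"grip": 0.075},
])

```text
schema error: expected keys grip, linear, delta_rot
```

```bash
python3 m1.py|tail -2; python3 - <<'E'
from bench import arm
import cv2,pickle
i=arm.camera_info("wrist");pickle.dump(i,open("w1.pkl","wb"))
cv2.imwrite("pics/w1.png",arm.capture("wrist")[:,:,::-1])
E
```

```text
lin mm [ -54.8 -430.5    3.2] rot deg [-0.   -0.   -0.03]
lin mm [ -54.8 -430.5    3.2] rot deg [-1.0000e-02  0.0000e+00  1.7997e+02]
```

View pics/w1.png

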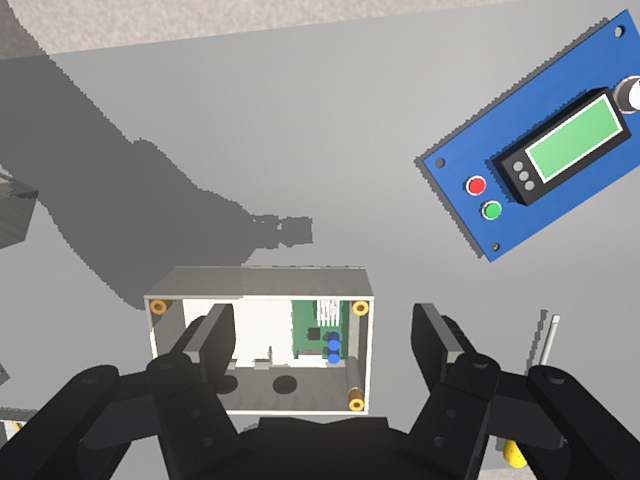

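The move was refused because `delta_rot` was missing. The picture still gives a second measurement. Box holes: nr (158,307), nl (360,308), fl (356,400). Panel holes: nr (440,162), fr (495,247), nl (619,31).

>>> arm_command([
  {"linear": [-0.055,-0.43,0.02],"delta_rot": [0,0,0],"grip": 0.075},
  {"linear": [-0.055,-0.43,0.02],"delta_rot": [0,0,0],"grip": 0.075},
  {"linear": [-0.055,-0.43,0.02],"delta_rot": [0,0,0],"grip": 0.075},
  {"linear": [-0.055,-0.43,0.02],"delta_rot": [0,0,0],"grip": 0.075},
  {"linear": [-0.055,-0.43,0.02],"delta_rot": [0,0,0],"grip": 0.075},
  {"linear": [-0.055,-0.43,0.02],"delta_rot": [0,0,0],"grip": 0.075},
  {"linear": [-0.055,-0.43,0.02],"delta_rot": [0,0,0],"grip": 0.075},
  {"linear": [-0.055,-0.43,0.02],"delta_rot": [0,0,0],"grip": 0.075},
  {"linear": [-0.055,-0.43,0.02],"delta_rot": [0,0,0],"grip": 0.075},
  {"linear": [-0.055,-0.43,0.02],"delta_rot": [0,0,0],"grip": 0.075},
  {"linear": [-0.055,-0.43,0.02],"delta_rot": [0,0,0],"grip": 0.075},
  {"linear": [-0.055,-0.43,0.02],"delta_rot": [0,0,0],"grip": 0.075},
  {"linear": [-0.055,-0.43,0.02],"delta_rot": [0,0,0],"grip": 0.075},
])

```text
time: 2.32
ee_pos: [0.5051, -0.3228, 0.1827]
eef_rot: [-0.16, -3.137, -0.001]
wrist_force: [1.1, 1.6, -0.1]
grip_width: 0.877
finger_force: 0.0
```

```bash
python3 m1.py|tail -2; python3 - <<'E'
from bench import arm
import cv2,pickle
from h import *
w=pickle.load(open("w1.pkl","rb"))
fit(w,[(158,307),(360,308),(356,400)],[(-.049,-.084,.07),(-.049,.084,.07),(.049,.084,.07)],"box")
fit(w,[(440,162),(495,247),(619,31)],[(-.049,-.084,.016),(.049,-.084,.016),(-.049,.084,.016)],"panel")
i=arm.camera_info("wrist");pickle.dump(i,open("w2.pkl","wb"))
cv2.imwrite("pics/w2.png",arm.capture("wrist")[:,:,::-1])
E
```

```text
lin mm [ -1.   -1.6 -17.3] rot deg [ 0.02 -0.05 -0.15]
lin mm [ -1.   -1.6 -17.3] rot deg [-9.0000e-02 -3.0000e-02  1.7985e+02]
box xy [0.597  0.0463] yaw deg -5.29 res mm [[0.6, 0.6], [2.5, 0.1], [-3.1, -0.7]]
panel xy [0.4492 0.3145] yaw deg 31.99 res mm [[-0.6, 0.4], [0.3, 0.1], [0.3, -0.5]]
```

View pics/w2.png

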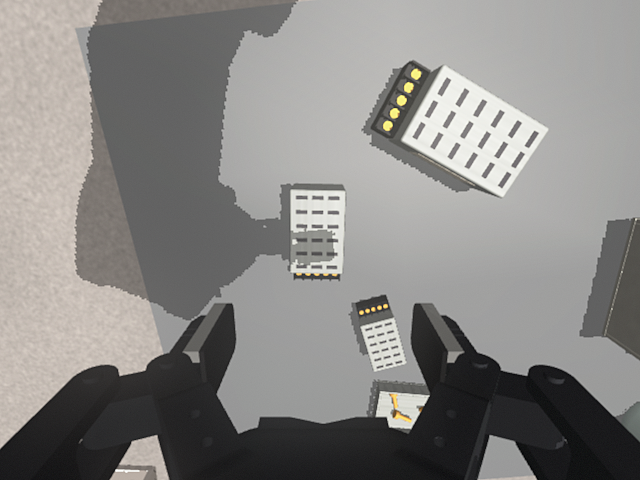

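The middle power supply's case-top corners are at (290,190), (345,191), (292,275) and (343,275). It is clear of the small one at (380,340).

```bash
python3 - <<'E'
import pickle
from h import *
w=pickle.load(open("w2.pkl","rb"))
fit(w,[(290,190),(345,191),(292,275),(343,275)],[(-.042,-.022,.04),(-.042,.022,.04),(.028,-.022,.04),(.028,.022,.04)],"psu")
E
```

```text
psu xy [ 0.5121 -0.3272] yaw deg -6.09 res mm [[-0.4, 0.7], [-0.0, -0.7], [0.4, 0.7], [0.0, -0.7]]
```

>>> arm_command([
  {"linear": [-0.0005,-0.0015,0.04],"delta_rot": [0,0,0],"grip": 0.075},
  {"linear": [-0.0005,-0.0015,0.08],"delta_rot": [0,0,0],"grip": 0.075},
  {"linear": [-0.0005,-0.0015,0.115],"delta_rot": [0,0,0],"grip": 0.075},
  {"linear": [-0.0005,-0.0015,0.14],"delta_rot": [0,0,0],"grip": 0.075},
  {"linear": [-0.0005,-0.0015,0.155],"delta_rot": [0,0,0],"grip": 0.075},
  {"linear": [-0.0005,-0.0015,0.155],"delta_rot": [0,0,0],"grip": 0.075},
  {"linear": [-0.0005,-0.0015,0.155],"delta_rot": [0,0,0],"grip": 0.075},
], force=50)

```text
time: 2.95
ee_pos: [0.5061, -0.3223, 0.0283]
eef_rot: [-0.155, -3.137, -0.001]
wrist_force: [0.0, 0.3, 1.1]
grip_width: 0.88
finger_force: 0.0
```

>>> arm_command([
  {"linear": [0,0,0],"delta_rot": [0,0,0],"grip": 0.035},
  {"linear": [0,0,0],"delta_rot": [0,0,0],"grip": 0.035},
  {"linear": [0,0,0],"delta_rot": [0,0,0],"grip": 0.035},
  {"linear": [0,0,0],"delta_rot": [0,0,0],"grip": 0.035},
  {"linear": [0,0,0],"delta_rot": [0,0,0],"grip": 0.035},
  {"linear": [0,0,0],"delta_rot": [0,0,0],"grip": 0.035},
], force=50)

```text
time: 3.45
ee_pos: [0.5068, -0.324, 0.0301]
eef_rot: [0.157, 3.135, -0.002]
wrist_force: [-1.7, 0.2, 12.3]
grip_width: 0.503
finger_force: 50.8
```

>>> arm_command([
  {"linear": [0,0,-0.02],"delta_rot": [0,0,0],"grip": 0.035},
  {"linear": [0,0,-0.055],"delta_rot": [0,0,0],"grip": 0.035},
  {"linear": [0,0,-0.09],"delta_rot": [0,0,0],"grip": 0.035},
  {"linear": [0,0,-0.12],"delta_rot": [0,0,0],"grip": 0.035},
  {"linear": [-0.003,0.025,-0.14],"delta_rot": [0,0,0],"grip": 0.035},
  {"linear": [-0.008,0.06,-0.14],"delta_rot": [0,0,0],"grip": 0.035},
  {"linear": [-0.013,0.1,-0.14],"delta_rot": [0,0,0],"grip": 0.035},
  {"linear": [-0.018,0.14,-0.14],"delta_rot": [0,0,0],"grip": 0.035},
  {"linear": [-0.024,0.18,-0.14],"delta_rot": [0,0,0],"grip": 0.035},
  {"linear": [-0.03,0.22,-0.14],"delta_rot": [0,0,0],"grip": 0.035},
  {"linear": [-0.036,0.26,-0.14],"delta_rot": [0,0,0],"grip": 0.035},
  {"linear": [-0.042,0.3,-0.14],"delta_rot": [0,0,0],"grip": 0.035},
  {"linear": [-0.046,0.33,-0.14],"delta_rot": [0,0,0],"grip": 0.035},
  {"linear": [-0.048,0.348,-0.14],"delta_rot": [0,0,0],"grip": 0.035},
  {"linear": [-0.048,0.348,-0.14],"delta_rot": [0,0,0],"grip": 0.035},
  {"linear": [-0.048,0.348,-0.14],"delta_rot": [0,0,0],"grip": 0.035},
])

```text
time: 4.78
ee_pos: [0.5884, 0.019, 0.1689]
eef_rot: [0.153, 3.137, 0.0]
wrist_force: [0.2, -0.5, -1.5]
grip_width: 0.501
finger_force: 53.0
```

```bash
python3 - <<'E'
from bench import arm
import cv2,pickle
from h import *
tool_delta(arm.get_state(),(.5897,.0182,.17),np.radians(84.1))
i=arm.camera_info("wrist");pickle.dump(i,open("w3.pkl","wb"))
cv2.imwrite("pics/w3.png",arm.capture("wrist")[:,:,::-1])
E
```

```text
lin mm [-1.4 -0.7 -1.1] rot deg [0.01 0.03 0.3 ]
lin mm [-1.4 -0.7 -1.1] rot deg [-5.000e-02  2.000e-02 -1.797e+02]
```

View pics/w3.png

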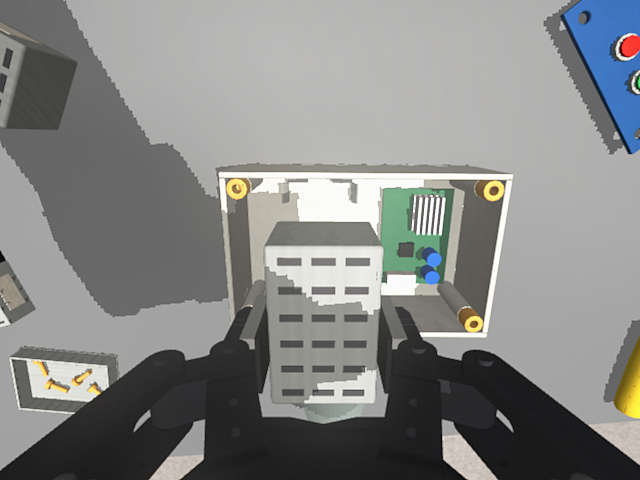

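Box holes: nr (237,188), nl (494,190), fl (473,324). Held power supply: back-top corners (266,247) and (382,247), back-bottom (279,222) and (374,222), front-top edge ends (272,404) and (376,404).

```bash
python3 - <<'E'
from bench import arm
import pickle
from h import *
w=pickle.load(open("w3.pkl","rb")); s=arm.get_state()
tb,yb=fit(w,[(237,188),(494,190),(473,324)],[(-.049,-.084,.07),(-.049,.084,.07),(.049,.084,.07)],"box")
b=s["ee_pos"][2]-.0301
tp,yp=fit(w,[(266,247),(382,247),(279,222),(374,222),(272,404),(376,404)],[(-.042,-.022,b+.04),(-.042,.022,b+.04),(-.042,-.022,b),(-.042,.022,b),(.028,-.022,b+.04),(.028,.022,b+.04)],"psu")
c,sn=np.cos(yb),np.sin(yb)
bay=tb+np.array([.03*sn,-.03*c]); print("bay",bay,"shift",bay-tp, "tcp-psu",s["ee_pos"][:2]-tp,s["ee_pos"],s["eef_rot"])
# joint fit of box incl. hole heights' sensitivity
E
```

```text
box xy [0.5979 0.046 ] yaw deg -6.13 res mm [[0.3, 0.5], [-0.2, -0.1], [-0.1, -0.4]]
psu xy [0.5934 0.0201] yaw deg -5.85 res mm [[0.4, 0.4], [-0.1, -1.6], [0.7, 0.3], [0.5, 1.0], [-0.6, 0.1], [-0.9, -0.2]]
bay [0.59469642 0.01615485] shift [ 0.00132284 -0.00390218] tcp-psu [-0.00507786 -0.00238432] [0.58829572 0.01767271 0.16882504] [ 1.56268820e-01  3.13724468e+00 -4.21976725e-04]
```

>>> arm_command([
  {"linear": [-0.0015,-0.001,0.02],"delta_rot": [0,0,0],"grip": 0.035},
  {"linear": [-0.0015,-0.001,0.045],"delta_rot": [0,0,0],"grip": 0.035},
  {"linear": [-0.0015,-0.001,0.07],"delta_rot": [0,0,0],"grip": 0.035},
  {"linear": [-0.0015,-0.001,0.09],"delta_rot": [0,0,0],"grip": 0.035},
  {"linear": [-0.0015,-0.001,0.105],"delta_rot": [0,0,0],"grip": 0.035},
  {"linear": [-0.0015,-0.001,0.108],"delta_rot": [0,0,0],"grip": 0.035},
  {"linear": [-0.0015,-0.001,0.108],"delta_rot": [0,0,0],"grip": 0.035},
  {"linear": [-0.0015,-0.001,0.108],"delta_rot": [0,0,0],"grip": 0.035},
])

```text
time: 5.5
ee_pos: [0.5902, 0.016, 0.0613]
eef_rot: [0.158, 3.137, -0.0]
wrist_force: [0.6, -0.6, -2.7]
grip_width: 0.503
finger_force: 52.8
```

```bash
python3 - <<'E'
from bench import arm
import cv2,pickle
from h import *
tool_delta(arm.get_state(),(.5897,.0182,.0601),np.radians(84.1))
i=arm.camera_info("wrist");pickle.dump(i,open("w4.pkl","wb"))
a=arm.capture("wrist")[:,:,::-1]
cv2.imwrite("pics/w4.png",cv2.resize(a[100:350,190:510],None,fx=2.4,fy=2.4,interpolation=cv2.INTER_CUBIC))
E
```

```text
lin mm [0.7 2.2 1.2] rot deg [-0.01  0.05  0.12]
lin mm [0.7 2.2 1.2] rot deg [-8.0000e-02 -1.0000e-02 -1.7988e+02]
```

View pics/w4.png

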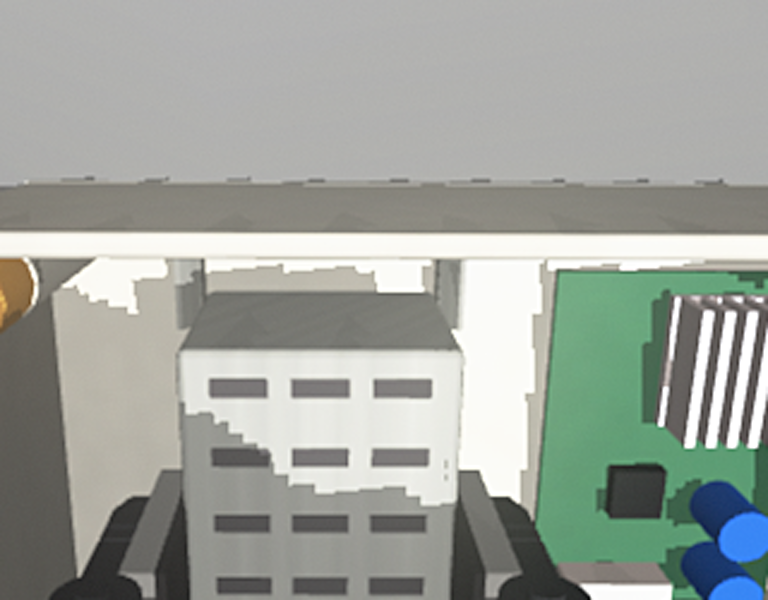

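The brackets' inner edges at crop columns 204 and 437 (centre 320) straddle the case bottom, 208 to 432 (centre 320), so it is centred in y and can go down.

>>> arm_command([
  {"linear": [0.0005,0,0.01],"delta_rot": [0,0,0],"grip": 0.035},
  {"linear": [0.0005,0,0.018],"delta_rot": [0,0,0],"grip": 0.035},
  {"linear": [0.0005,0,0.023],"delta_rot": [0,0,0],"grip": 0.035},
  {"linear": [0.0005,0,0.025],"delta_rot": [0,0,0],"grip": 0.035},
  {"linear": [0.0005,0,0.025],"delta_rot": [0,0,0],"grip": 0.035},
])

```text
time: 5.97
ee_pos: [0.589, 0.0168, 0.0347]
eef_rot: [-0.156, -3.137, 0.0]
wrist_force: [0.0, 0.7, -1.1]
grip_width: 0.502
finger_force: 52.9
```

>>> arm_command([
  {"linear": [0,0,0.0015],"delta_rot": [0,0,0],"grip": 0.035},
  {"linear": [0,0,0.0015],"delta_rot": [0,0,0],"grip": 0.035},
])

```text
time: 6.13
ee_pos: [0.5895, 0.0168, 0.0342]
eef_rot: [0.157, 3.137, -0.0]
wrist_force: [-1.7, -0.7, -0.2]
grip_width: 0.498
finger_force: 53.1
```

>>> arm_command([
  {"linear": [0,0,0.0015],"delta_rot": [0,0,0],"grip": 0.035},
  {"linear": [0,0,0.0015],"delta_rot": [0,0,0],"grip": 0.035},
])

```text
time: 6.3
ee_pos: [0.5895, 0.0168, 0.0341]
eef_rot: [0.157, 3.137, 0.0]
wrist_force: [-12.1, 0.5, 31.9]
grip_width: 0.499
finger_force: 57.1
```

>>> arm_command([
  {"linear": [0,0,-0.0015],"delta_rot": [0,0,0],"grip": 0.035},
  {"linear": [0,0,-0.0015],"delta_rot": [0,0,0],"grip": 0.06},
  {"linear": [0,0,-0.0015],"delta_rot": [0,0,0],"grip": 0.06},
  {"linear": [0,0,-0.0015],"delta_rot": [0,0,0],"grip": 0.06},
  {"linear": [0,0,-0.0015],"delta_rot": [0,0,0],"grip": 0.06},
  {"linear": [0,0,-0.0015],"delta_rot": [0,0,0],"grip": 0.06},
  {"linear": [0,0,-0.0015],"delta_rot": [0,0,0],"grip": 0.06},
])

```text
time: 6.88
ee_pos: [0.5893, 0.0168, 0.0337]
eef_rot: [-0.157, -3.138, 0.0]
wrist_force: [-0.1, -0.1, 0.3]
grip_width: 0.702
finger_force: 0.0
```

>>> arm_command([
  {"linear": [0,0,-0.03],"delta_rot": [0,0,0],"grip": 0.06},
  {"linear": [0,0,-0.07],"delta_rot": [0,0,0],"grip": 0.06},
  {"linear": [0,0,-0.11],"delta_rot": [0,0,0],"grip": 0.06},
  {"linear": [0,0,-0.15],"delta_rot": [0,0,0],"grip": 0.06},
  {"linear": [0,0,-0.17],"delta_rot": [0,0,0],"grip": 0.06},
  {"linear": [0,0,-0.17],"delta_rot": [0,0,0],"grip": 0.06},
])

```text
time: 7.38
ee_pos: [0.5913, 0.0168, 0.2088]
eef_rot: [0.157, 3.131, 0.002]
wrist_force: [0.3, 0.0, -1.0]
grip_width: 0.704
finger_force: 0.0
```

```bash
python3 - <<'E'
from bench import arm
from h import *
s=arm.get_state(); print(s["joint_pos"].round(2))
tool_delta(s,(.449,.3155,.19),np.radians(32))
E
```

```text
[-0.2   0.5   0.1   1.74 -0.06  0.9   1.39]
lin mm [171.5 282.9  18. ] rot deg [ 0.26  0.32 52.26]
lin mm [171.5 282.9  18. ] rot deg [  -0.39    0.31 -127.73]
```

>>> arm_command([
  {"linear": [0.0215,0.035,0],"delta_rot": [0,0,6.5],"grip": 0.075},
  {"linear": [0.043,0.071,0],"delta_rot": [0,0,13],"grip": 0.075},
  {"linear": [0.064,0.106,0],"delta_rot": [0,0,19.5],"grip": 0.075},
  {"linear": [0.086,0.141,0.005],"delta_rot": [0,0,26],"grip": 0.075},
  {"linear": [0.107,0.177,0.01],"delta_rot": [0,0,32.5],"grip": 0.075},
  {"linear": [0.129,0.212,0.015],"delta_rot": [0,0,39],"grip": 0.075},
  {"linear": [0.15,0.248,0.015],"delta_rot": [0,0,45.5],"grip": 0.075},
  {"linear": [0.1715,0.283,0.015],"delta_rot": [0,0,52.2],"grip": 0.075},
  {"linear": [0.1715,0.283,0.015],"delta_rot": [0,0,52.2],"grip": 0.075},
  {"linear": [0.1715,0.283,0.015],"delta_rot": [0,0,52.2],"grip": 0.075},
  {"linear": [0.1715,0.283,0.015],"delta_rot": [0,0,52.2],"grip": 0.075},
  {"linear": [0.1715,0.283,0.015],"delta_rot": [0,0,52.2],"grip": 0.075},
])

```text
time: 8.38
ee_pos: [0.4475, 0.3141, 0.1887]
eef_rot: [1.522, 2.748, -0.001]
wrist_force: [-0.4, -1.6, -0.7]
grip_width: 0.879
finger_force: 0.0
```

```bash
python3 - <<'E'
from bench import arm
import cv2,pickle
from h import *
s=arm.get_state(); print(s["joint_pos"].round(2))
tool_delta(s,(.449,.3155,.19),np.radians(32))
i=arm.camera_info("wrist");pickle.dump(i,open("w5.pkl","wb"))
a=arm.capture("wrist")[:,:,::-1]; t=arm.capture("top")[:,:,::-1]
c=np.zeros((600,800,3),np.uint8); c[:330,:440]=cv2.resize(a,(440,330),interpolation=cv2.INTER_AREA)
A=cv2.resize(t[175:255,265:355],None,fx=5,fy=5,interpolation=cv2.INTER_CUBIC); c[200:600,350:800]=A
cv2.imwrite("pics/w5.png",c); cv2.imwrite("pics/w5raw.png",a)
E
```

```text
[-0.93  0.48  0.29  1.87 -0.18  0.81  0.01]
lin mm [ 0.4  2.  -1.3] rot deg [-0.02  0.03  0.04]
lin mm [ 0.4  2.  -1.3] rot deg [-5.0000e-02 -2.0000e-02 -1.7996e+02]
```

View pics/w5.png

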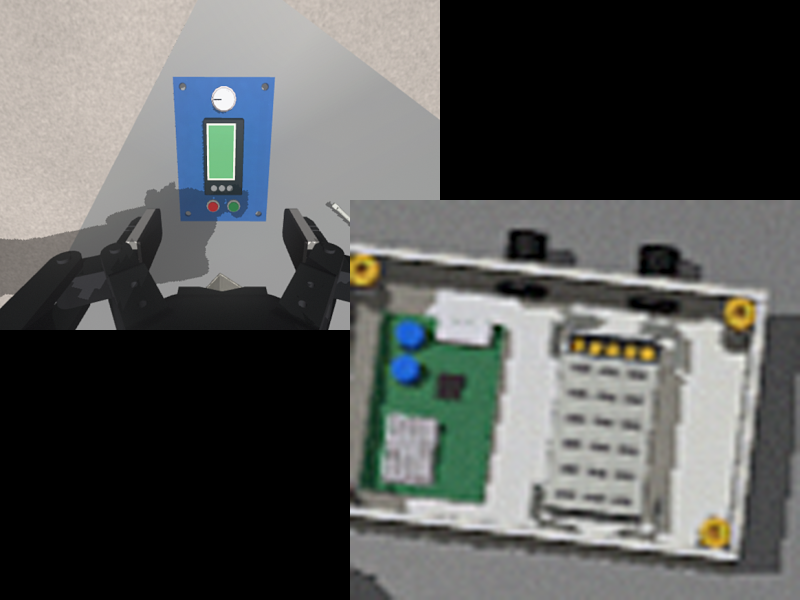

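The power supply stands in the bay with its terminals at the gland side. The panel is under the gripper, with its holes near (182,87), (265,87), (188,213) and (259,213) in the scaled view. I'll refine those on the raw picture.

```bash
python3 - <<'E'
import pickle
from h import *
a=cv2.cvtColor(cv2.imread("pics/w5raw.png"),cv2.COLOR_BGR2GRAY).astype(float)
w=pickle.load(open("w5.pkl","rb")); P=[]
for p in [(182,87),(265,87),(188,213),(259,213)]:
    u,v=(np.array(p)*640/440).round().astype(int); q=a[v-7:v+8,u-7:u+8]
    wt=np.clip(np.median(q)-15-q,0,None); yy,xx=np.mgrid[-7:8,-7:8]
    P.append((u+(wt*xx).sum()/wt.sum(),v+(wt*yy).sum()/wt.sum()))
print(np.round(P,1).tolist())
fit(w,P,[(-.049,.084,.016),(.049,.084,.016),(-.049,-.084,.016),(.049,-.084,.016)],"panel")
E
```

```text
[[262.0, 123.7], [388.6, 124.6], [270.9, 312.5], [376.5, 312.7]]
panel xy [0.4495 0.3143] yaw deg 31.76 res mm [[-3.0, -0.0], [1.5, 2.6], [-0.5, -2.4], [2.0, -0.2]]
```

>>> arm_command([
  {"linear": [0,0.001,0.04],"delta_rot": [0,0,0],"grip": 0.075},
  {"linear": [0,0.001,0.08],"delta_rot": [0,0,0],"grip": 0.075},
  {"linear": [0,0.001,0.12],"delta_rot": [0,0,0],"grip": 0.075},
  {"linear": [0,0.001,0.145],"delta_rot": [0,0,0],"grip": 0.075},
  {"linear": [0,0.001,0.159],"delta_rot": [0,0,0],"grip": 0.075},
  {"linear": [0,0.001,0.16],"delta_rot": [0,0,0],"grip": 0.075},
  {"linear": [0,0.001,0.16],"delta_rot": [0,0,0],"grip": 0.075},
], force=90)

```text
time: 9.07
ee_pos: [0.4481, 0.315, 0.0286]
eef_rot: [-1.523, -2.748, 0.002]
wrist_force: [1.0, 0.8, 0.3]
grip_width: 0.879
finger_force: 0.0
```

>>> arm_command([
  {"linear": [0,0,0],"delta_rot": [0,0,0],"grip": 0.065},
  {"linear": [0,0,0],"delta_rot": [0,0,0],"grip": 0.055},
  {"linear": [0,0,0],"delta_rot": [0,0,0],"grip": 0.04},
  {"linear": [0,0,0],"delta_rot": [0,0,0],"grip": 0.04},
  {"linear": [0,0,0],"delta_rot": [0,0,0],"grip": 0.04},
  {"linear": [0,0,0],"delta_rot": [0,0,0],"grip": 0.04},
  {"linear": [0,0,0],"delta_rot": [0,0,0],"grip": 0.04},
], force=90)

```text
time: 9.65
ee_pos: [0.4483, 0.3163, 0.0306]
eef_rot: [1.521, 2.748, 0.003]
wrist_force: [-4.5, -4.9, 19.7]
grip_width: 0.534
finger_force: 90.9
```

>>> arm_command([
  {"linear": [0,0,-0.015],"delta_rot": [0,0,0],"grip": 0.04},
  {"linear": [0,0,-0.04],"delta_rot": [0,0,0],"grip": 0.04},
  {"linear": [0,0,-0.075],"delta_rot": [0,0,0],"grip": 0.04},
  {"linear": [0,0,-0.11],"delta_rot": [0,0,0],"grip": 0.04},
  {"linear": [-0.015,-0.001,-0.14],"delta_rot": [0,0,1],"grip": 0.04},
  {"linear": [-0.04,-0.002,-0.15],"delta_rot": [0,0,4],"grip": 0.04},
  {"linear": [-0.07,-0.004,-0.15],"delta_rot": [0,0,8],"grip": 0.04},
  {"linear": [-0.105,-0.006,-0.15],"delta_rot": [0,0,12.5],"grip": 0.04},
  {"linear": [-0.14,-0.008,-0.15],"delta_rot": [0,0,17],"grip": 0.04},
  {"linear": [-0.175,-0.01,-0.15],"delta_rot": [0,0,21.5],"grip": 0.04},
  {"linear": [-0.21,-0.012,-0.15],"delta_rot": [0,0,26],"grip": 0.04},
  {"linear": [-0.245,-0.013,-0.15],"delta_rot": [0,0,30.5],"grip": 0.04},
  {"linear": [-0.275,-0.015,-0.15],"delta_rot": [0,0,34.5],"grip": 0.04},
  {"linear": [-0.297,-0.016,-0.15],"delta_rot": [0,0,37],"grip": 0.04},
  {"linear": [-0.308,-0.0165,-0.15],"delta_rot": [0,0,38],"grip": 0.04},
  {"linear": [-0.308,-0.0165,-0.15],"delta_rot": [0,0,38],"grip": 0.04},
  {"linear": [-0.308,-0.0165,-0.15],"delta_rot": [0,0,38],"grip": 0.04},
])

```text
time: 11.07
ee_pos: [0.5971, 0.0465, 0.179]
eef_rot: [-2.333, -2.104, -0.0]
wrist_force: [-0.9, 0.6, -4.5]
grip_width: 0.533
finger_force: 95.9
```

```bash
python3 - <<'E'
from bench import arm
from h import *
s=arm.get_state(); print(s["ee_pos"])
tool_delta(s,(.598,.0468,.106),np.radians(-6))
t=arm.capture("top")[:,:,::-1]; sc=arm.capture("scene")[:,:,::-1]
c=np.zeros((600,800,3),np.uint8)
cv2.imwrite("pics/t6.png",cv2.resize(t[160:280,235:375],None,fx=5,fy=5,interpolation=cv2.INTER_CUBIC))
cv2.imwrite("pics/s6.png",sc); cv2.imwrite("pics/w6.png",arm.capture("wrist")[:,:,::-1])
E
```

```text
[0.59707604 0.04647659 0.17901545]
lin mm [ 0.4  0.9 73. ] rot deg [-0.01 -0.03  0.1 ]
lin mm [ 0.4  0.9 73. ] rot deg [ 4.000e-02 -2.000e-02 -1.799e+02]
```

View pics/t6.png

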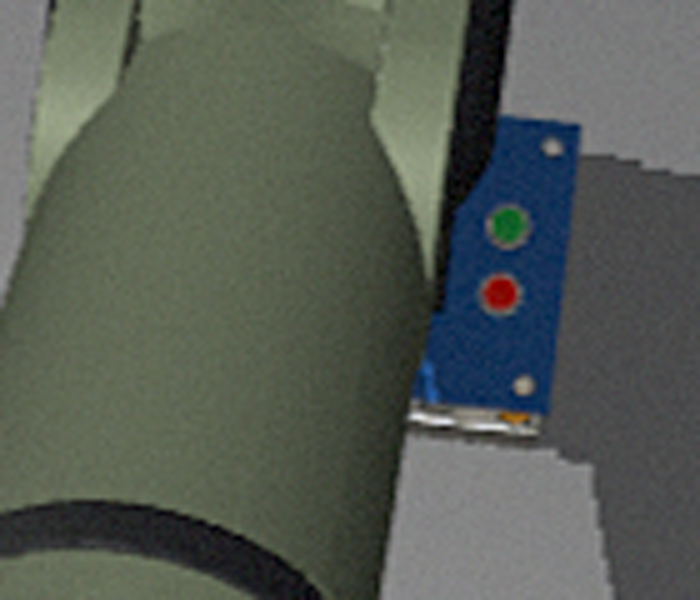

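The top view shows two panel holes, fr at (552,147) and nr at (525,385); the arm hides the rest.

```bash
python3 - <<'E'
from bench import arm
from h import *
i=arm.camera_info("top"); z=.179-.0306+.016
f=lambda p,o:(np.array(p)+.5)/5-.5+np.array(o)
q=[(.049,-.084,z),(-.049,-.084,z)]
tn,yn=fit(i,f([(552,147),(525,385)],(235,160)),q,"panel")
s=arm.get_state(); print(s["ee_pos"], R.from_rotvec(s["eef_rot"]).as_matrix()[:2,1])
# where brass holes should appear vs. panel holes at final height (for later image-code check)
c=np.array([[.049,-.084],[-.049,-.084]]); a=np.radians(-6.0); r=np.array([[np.cos(a),-np.sin(a)],[np.sin(a),np.cos(a)]])
w=np.c_[c@r.T+[.5981,.0479],[.0915]*2]; M=np.linalg.inv(i["pose"]); pc=w@M[:3,:3].T+M[:3,3]
print("expected px at final", (pc[:,:2]/pc[:,2:]*i["fx"]+[i["cx"],i["cy"]]).round(1).tolist())
E
```

```text
panel xy [0.5966 0.0466] yaw deg -5.91 res mm [[0.0, -0.0], [-0.0, 0.0]]
[0.59689354 0.04770434 0.17896311] [ 0.99489289 -0.10093605]
expected px at final [[343.0, 195.2], [337.8, 240.0]]
```

>>> arm_command([
  {"linear": [0.0015,0.0015,0.02],"delta_rot": [0,0,0],"grip": 0.04},
  {"linear": [0.0015,0.0015,0.04],"delta_rot": [0,0,0],"grip": 0.04},
  {"linear": [0.0015,0.0015,0.058],"delta_rot": [0,0,0],"grip": 0.04},
  {"linear": [0.0015,0.0015,0.068],"delta_rot": [0,0,0],"grip": 0.04},
  {"linear": [0.0015,0.0015,0.073],"delta_rot": [0,0,0],"grip": 0.04},
  {"linear": [0.0015,0.0015,0.073],"delta_rot": [0,0,0],"grip": 0.04},
  {"linear": [0.0015,0.0015,0.073],"delta_rot": [0,0,0],"grip": 0.04},
  {"linear": [0.0015,0.0015,0.073],"delta_rot": [0,0,0],"grip": 0.04},
])

```text
time: 11.88
ee_pos: [0.5995, 0.0477, 0.1068]
eef_rot: [2.332, 2.103, 0.002]
wrist_force: [-0.5, 0.3, -4.9]
grip_width: 0.532
finger_force: 95.8
```

```bash
python3 - <<'E'
from bench import arm
from h import *
def cen(a,p,k=4,pol=1):
    u,v=np.round(p).astype(int); q=a[v-k:v+k+1,u-k:u+k+1].astype(float)
    wt=np.clip(pol*(q-np.median(q))-25,0,None); yy,xx=np.mgrid[-k:k+1,-k:k+1]
    return (u+(wt*xx).sum()/wt.sum(),v+(wt*yy).sum()/wt.sum()),wt.sum()
i=arm.camera_info("top"); a=arm.capture("top"); s=arm.get_state(); z=s["ee_pos"][2]-.0306+.016
g=a[:,:,0]  # red: blue plate dark
old=cv2.imread("pics/t6.png") 
P=[cen(g,p) for p in [(343.0,195.2),(337.8,240.0)]]; print(P)
for r in (range(190,201),range(235,246)):
    pass
fit(i,[p[0] for p in P],[(.049,-.084,z),(-.049,-.084,z)],"panel")
print(g[190:201,338:349]); print(g[235:246,333:344]); print(s["ee_pos"],s["wrist_force"],s["finger_force"])
# same-method re-measure of the box in the first top picture
b=cv2.imread("pics/top0.png")
sat=np.clip(b[:,:,2].astype(float)-b[:,:,0],0,None)
B=[cen(sat,p)[0] for p in [(267.2,188.4),(342.4,197.2),(261.2,232),(337.6,241)]]
fit(i,B,[(.049,.084,.07),(.049,-.084,.07),(-.049,.084,.07),(-.049,-.084,.07)],"box")
E
```

```text
[((np.float64(342.89700996677743), np.float64(194.91805094130675)), np.float64(903.0)), ((np.float64(337.6273187183811), np.float64(239.82715008431703)), np.float64(1186.0))]
panel xy [0.5987 0.0483] yaw deg -6.11 res mm [[0.2, -0.0], [-0.2, 0.0]]
[[ 15   0   3  19  19  14  27  42  52  45 100]
 [ 22  32  20   9   6  30  18  17  19   7  22]
 [ 27  21  23   0   2   7  20  18   8  23  38]
 [ 30  18  21  12  52  60  41  20  19  18  50]
 [ 25  18  21  58 122 142 104  50   6  15  56]
 [ 29  16   3  98 152 171 137  76  10  17  53]
 [  8  20  11  58  99 122 112  55  11  24  61]
 [ 22  22  13  17  18  26  29  17  14  16  58]
 [ 22  25  15  20  25   5  27  24  18  21  68]
 [ 19  23  18  20  28  20  23  29  11  30  67]
 [ 30  19  20  29  16  14  12  22  26  33  67]]
[[ 16  21  12  27  26  18  20  16  20  13  39]
 [ 21  32  17  29  11  24  22  17  26  23  46]
 [ 15  16  11  21  20  28  21  18  20   0  52]
 [ 12  33  13  41  92 105  73  30  21  22  52]
 [ 18  18  15 111 161 171 139  62  13  19  49]
 [ 22  23  15 109 143 136 135  87  21   7  71]
 [ 25  31   8  44 146 148  81  24  16  13  67]
 [ 23  25  11  16   0   0  15  25  16  27  68]
 [ 20   5  14   1  11  12  12  23  18  29  68]
 [ 91  77  66  56  43  39  30  23  16  30  71]
 [156 152 129 116 107 103 105  95  90  63  66]]
[0.59947352 0.04774216 0.10680615] [ 0.26327828  0.45182684 -3.79161598] 95.75842380523682
box xy [0.5979 0.0477] yaw deg -5.99 res mm [[-0.1, -0.2], [-0.1, 0.4], [0.1, -0.3], [0.0, 0.1]]
```

>>> arm_command([
  {"linear": [-0.0005,-0.0005,0],"delta_rot": [0,0,0],"grip": 0.04},
  {"linear": [-0.0005,-0.0005,0],"delta_rot": [0,0,0],"grip": 0.04},
  {"linear": [-0.0005,-0.0005,0],"delta_rot": [0,0,0],"grip": 0.04},
  {"linear": [-0.0005,-0.0005,0],"delta_rot": [0,0,0],"grip": 0.04},
])

```text
time: 12.27
ee_pos: [0.5985, 0.0472, 0.106]
eef_rot: [2.333, 2.104, 0.0]
wrist_force: [-0.1, 0.9, -3.5]
grip_width: 0.533
finger_force: 95.8
```

```bash
python3 - <<'E'
from bench import arm
from h import *
i=arm.camera_info("scene"); a=arm.capture("scene").astype(int); s=arm.get_state()
m=((a[:,:,2]>a[:,:,0]+40)&(a[:,:,2]>a[:,:,1]+15)).astype(np.uint8)
m[:180]=0; m[340:]=0; m[:,:240]=0; m[:,420:]=0
n,l,st,_=cv2.connectedComponentsWithStats(m); k=1+np.argmax(st[1:,4]); print(st[k])
h=cv2.convexHull(np.argwhere(l==k)[:,::-1].astype(np.int32)); 
ap=cv2.approxPolyDP(h,4,True)[:,0]; print("hull",ap.tolist())
zt=s["ee_pos"][2]-.0306+.016; y=np.radians(-6); r=np.array([[np.cos(y),-np.sin(y)],[np.sin(y),np.cos(y)]])
c=np.array([(.06,.095),(.06,-.095),(-.06,-.095),(-.06,.095)])@r.T+[.598,.0478]
for z in (zt,zt-.004):
    M=np.linalg.inv(i["pose"]); pc=np.c_[c,[z]*4]@M[:3,:3].T+M[:3,3]
    print("pred",(pc[:,:2]/pc[:,2:]*i["fx"]+[i["cx"],i["cy"]]).round(1).tolist())
print(s["ee_pos"],s["wrist_force"],s["moment"],s["finger_force"],np.abs(s["qvel"]).max())
E
```

```text
[ 284  217   86   53 1410]
hull [[369, 249], [327, 269], [284, 224], [298, 217], [341, 223]]
pred [[329.7, 270.4], [283.1, 224.0], [323.3, 205.9], [371.6, 248.8]]
pred [[329.7, 271.6], [283.2, 225.2], [323.2, 207.2], [371.4, 250.1]]
[0.59848064 0.04718991 0.10594212] [-0.32753309 -0.1954103  -4.75424293] [-0.01273502  0.03174209  0.03902738] 95.76258301734924 0.0016919433717187923
```

```bash
python3 -c "
from bench import arm
print(arm.finish_job())"
```

```text
the job is handed in; nothing more can be done
None
```

The job is handed in (no verdict was returned): the power supply stands let go in its bay with its terminals towards the glands, and the gripper holds the panel level about 17 mm above the box, its holes within about 1 mm of the brass ones by the top camera (two seen; the arm hid the others).

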